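Gauge the bore of a tall plant pot

TASK

Take the bore gauge from its wooden rack by its knob, lower its closed head into the tall straight-sided pot until the crossbar rests on the rim, and push the knob fully down so that the plungers come out to the wall and lock. Draw the gauge straight up out of the pot with its reading kept and the knob still down, and hang it back in its rack by the crossbar, leaving the pot standing where it is.

Things in the scene. Friction and masses are not known exactly. Their poses are not given: they have to be found in the camera images.
- gauge: Loose steel bore gauge, 0.3 kg, upright. Origin: centre of the underside of its crossbar (100 mm along x, 22 along y, 8 thick). On a stem below: the head, a barrel along y, 38 mm long, 18 thick, its axis 35 mm below the origin, a brass plunger at each end. Above the bar a 20 mm thick sleeve up to 22 mm above the origin, then the knob. At first it hangs in the rack, its x along the rack's x.
- gauge_grip (a point): Centre of the gauge's black knob, where to grip it: a block 36 mm along the gauge's x, 24 mm along its y (fingers close on these faces, along the gauge's y), 30 mm tall; 53 mm above the gauge's origin with the knob up, 37 mm with it fully down.
- gauge_knob (a joint): Travel of the knob down into the gauge: 0 up (start), 0.016 m fully down. Push it while it stays gripped, once the crossbar bears on the rim; it takes about 14 N. It sends both plungers out; each stops at the wall while the knob goes on. Left short of the end, a later push in free air sends them farther. It stays down by 7 N of friction, so the gauge can be lifted by it.
- tip_l (a point): Outer end of the plunger at the gauge's +y, 35 mm below its origin, 22 mm from its axis when closed, at most 40 mm. It comes out lightly (1.2 N, through a slipping clutch) and stays where it stopped, held by the same 1.2 N. From tip_l to tip_r (the reading): 44 mm closed, about 66 mm when set in the tall pot, 80 mm if let out in free air.
- tip_r (a point): Outer end of the plunger at the gauge's -y, the mirror image of tip_l.
- pot_rim (a point): Centre of the mouth, at rim height, of the tall straight-sided terracotta pot: 100 mm tall, 82 mm outside and 66 mm inside diameter, straight bore, floor 8 mm thick, 0.6 to 1.1 kg, loose on the table. Near it are a low straight pot (58 mm tall) and a round-bellied one (85 mm) of the same clay, not to be gauged; the three swap places at random.
- rack: Fixed wooden rack of the gauge. Origin: centre of its underside, on the table. Two upright boards, 10 mm thick, 50 mm wide along y, tops 75 mm above the table, inner faces at x = -32 and +32 mm, open along y. The gauge hangs between them, its crossbar lying across both tops (its origin then 75 mm above the rack's).
Not all that is in view belongs to the job. Leave any purple look-alike of the gauge alone.

How it is judged (in metres and radians):
On the way, in this order (a step that is already met when the one before it is completed fails the run):
1. the gauge's head is inside the tall pot with its plungers still closed and its knob up (horizontal distance between gauge and pot_rim below 0.02 m and z of gauge in the frame of pot_rim below 0.022 m and value of joint gauge_knob below 0.005 m and distance between tip_l and tip_r below 0.052 m), for 0.05 s.
2. in the pot, the knob is pushed down and the plungers are out at the wall (horizontal distance between gauge and pot_rim below 0.02 m and z of gauge in the frame of pot_rim below 0.022 m and value of joint gauge_knob above 0.01 m and distance between tip_l and tip_r between 0.059 and 0.074 m), for 0.1 s.
3. the gauge is drawn out above the pot, its knob still down and its reading kept (z of gauge in the frame of pot_rim above 0.046 m and value of joint gauge_knob above 0.01 m and distance between tip_l and tip_r between 0.059 and 0.074 m), for 0.05 s.
At the end, for the whole second after the job is handed in: The gauge hangs at rest in its rack, upright within 10 degrees, its crossbar across both boards within 25 mm of the middle, its knob down (more than 10 mm) and its plungers still 59 to 74 mm apart over the tips; the tall pot stands upright within 40 mm of where it was (horizontal distance between gauge and rack below 0.025 m and z of gauge in the frame of rack between 0.07 and 0.08 m and angle between each of gauge, pot_rim's own z axis and vertical below 0.17 rad and linear speed of gauge below 0.03 m/s and value of joint gauge_knob above 0.01 m and distance between tip_l and tip_r between 0.059 and 0.074 m and distance of pot_rim from where it was at the start of the episode below 0.04 m); the robot touches nothing.
It fails at once if the tall pot is tipped over (angle between pot_rim's own z axis and vertical above 0.5 rad).
It also fails if it takes over 48 s, if anything falls off the work surface, if the arm or the gripper's body presses on something with over 40 N, if the wrist force passes 120 N, or if a joint passes its speed limit or range.

ROBOT

A 6-joint arm with a two-finger parallel gripper is mounted at the origin on the work surface. World frame = base frame: x ahead of the robot, y to its left, z up, the work surface at z = 0. Lengths are in mm, angles in rad, forces in N, time in s.
With the tool pointing down it reaches from about 325 to 925 mm from the base axis. Payload 3.1 kg.
Tool frame: the origin (TCP) lies between the finger pads; the fingertips stand 25 mm ahead of it and the grasp point (between the pads) lies 6 mm ahead of it; z points along the fingers, y is the direction in which the jaws open and shut (so a half turn about z gives the same grasp; the last joint's range is limited). The gripper opens to 85 mm and grips with 20 to 120 N. Pads are 22 mm wide; open, the fingers measure 114 mm over their backs; the gripper's body (76 mm by 85 mm) begins 54 mm behind the grasp point. The pads swing forward as they close: fully open they stand 13 mm farther back than shut.
Start: joints at [1.05, 0.217, 1.613, -0, 1.311, -0.112], TCP at [248.426, 573.519, 256.3] pointing down, gripper open.
Joint ranges: [-2.75, 2.75], [-0.78, 2.1], [0.31, 2.55], [-1.13, 4.27], [0.13, 2.63], [-2.58, 2.58]. Speed limits (rad/s): [2.79, 2.79, 3.14, 3.14, 3.14, 3.14].

INTERFACE

Orientations are given as a unit quaternion [x, y, z, w].
In Python, from bench import status, cams, workorder, cut_out, spot_point gives the robot as it stands.
- The arm moves only by the tool send_rows, never from a script. Its argument "plan" is a list that holds one entry, the list of rows, each a list of 7 numbers: the shift along the tool's x, y, z in cm, then the turn, a rotation vector about the tool's x, y, z in rad, then the finger opening in cm, from 0 to 8.54. In form: [[[x, y, z, wx, wy, wz, gripper], ...]]. A call has 1 to 5 rows; each row is the pose to reach, as a shift and turn from the pose commanded when the call began, along the tool's axes at that moment; what a row does not reach only later rows make up. A row lasts 1/8 s, in which the tool goes at most 62.5 mm and 10.7 degrees, less where a joint would pass 70% of its speed; a pose out of reach is approached as far as the arm can. A call with a gripper value outside its range is refused whole. The fingers move at their own pace and stop on an object; "force" is the grip in N (left out, the last holds). Time passes only in rows, so rows that repeat a pose let the fingers close. It gives the time, the measured TCP pose, the force and the opening at its end, in the units of the state.
- status.read_state(): the state, without advancing time (a new reading comes with each control period).
- cams.camera(name): name is "side" or "top" or "wrist"; returns a dict with "img" (384x512x3 uint8, red, green, blue), "range_z" (384x512 float32, mm along the optical axis (not along the pixel's ray), 0 where there is no reading), "fx", "fy", "cx", "cy" (pixels), "eye" and "orientation" of the camera in the world. Camera axes: x right, y up, looking along -z (the intrinsics and any distortion apply to the point x, -y, -z); pixel columns grow to the right and rows downward; lengths in mm; the calibration is good to about 2 mm. A picture is of the moment at which its call begins.
- workorder.hand_in(): hands the job in, once; it reports no verdict.
Trained networks look in the newest picture that a camera, given by its name, has taken for a name from the list of things; names that differ only in an ending like _2 or _b are one class to them, and where a whole thing is asked for, a point or a joint stands for the part that bears it (a point fixed in the world has none). Each returns a list of dicts, best first, with "score" (0 to 1); they miss things now and then, are a little off and sometimes report something else, mostly with a low value. They report only what shows in the picture. A call takes as long as a camera call. They do not tell look-alikes from the thing itself.
- cut_out(camera, target): "pixels" (384x512 bool, what is visible of it).
- spot_point(camera, target): "location" ([x, y, z] in mm, in the coordinates of the camera as it stood for that picture, good to about 4 mm: a listed point, or the origin of a listed thing).
The state is a dict: "t": time; "joint_positions": joint angles; "qd": joint speeds; "effort": joint torques, N m; "ee_pos": TCP position; "ee_rot": TCP orientation; "contact_force": force on the tool from outside, world axes, zero at the start; "wrist_torque": the same for the moment, N m; "grip_width": finger opening in mm.
Only numpy, scipy, OpenCV 4.12 (cv2) and the standard library are available. Lean on these libraries where they do the work, as an engineer would, in place of code of your own. Each camera call takes 0.05 s, during which the arm holds its last target. There are 200 camera calls.

## Working session

There is one attempt and no reset: what is moved stays moved. The work goes in short steps, Python scripts to look and compute and a tool call to move; the robot and the scene stay as the last step left them, time stands still between calls to the robot, and variables do not carry over. Pictures are saved under pics/ and viewed, about 8 in all and at most 12, crops included, and the job is handed in when it is done.

Besides the shell and the picture viewer there is one more tool, called after "Call:" as name([rows], argument=value, ...), one row to a line, values as JSON. send_rows: Moves the arm, as the interface text tells. Its arguments: {"type":"object","properties":{"plan":{"type":"array"},"force":{"type":"number"}},"required":["plan"]}

```bash
ls; mkdir -p pics; cat > h.py <<'E'
import numpy as np, cv2
from scipy.spatial.transform import Rotation as R
from bench import status, cams, workorder, cut_out, spot_point
def cam(n,save=None):
    c=cams.camera(n)
    if save: cv2.imwrite('pics/'+save,c['img'][:,:,::-1])
    return c
def rot(c):
    o=np.array(c['orientation']); return R.from_quat(o) if o.shape==(4,) else R.from_matrix(o)
def toworld(c,p): return rot(c).apply(p)+np.array(c['eye'])
def px(c,w):
    p=rot(c).inv().apply(np.array(w)-np.array(c['eye'])); return c['cx']+c['fx']*p[0]/-p[2], c['cy']-c['fy']*p[1]/-p[2]
def cloud(c,m=None):
    z=c['range_z']; v,u=np.nonzero((z>0)&(m if m is not None else True)); d=z[v,u]
    P=np.c_[(u-c['cx'])/c['fx']*d,-(v-c['cy'])/c['fy']*d,-d]
    return toworld(c,P),u,v
E
python3 - <<'E'
from h import *
print(status.read_state())
for n in('top','side'):
    c=cam(n,n+'0.png'); print(n,c['eye'],c['orientation'],c['fx'],c['cx'],c['cy'],[k for k in c])
    for t in('gauge','gauge_grip','pot_rim','rack','tip_l','tip_r'):
        print(t,[(round(d['score'],2),toworld(c,d['location']).round(),np.round(px(c,toworld(c,d['location'])))) for d in spot_point(n,t)][:4])
E
```

```text
pics
{'t': 0.0, 'joint_positions': array([ 1.04979068e+00,  2.17737297e-01,  1.61496000e+00,  2.08099530e-05,
        1.31128255e+00, -1.12236032e-01]), 'qd': array([-0.0005379 , -0.00109309,  0.00165471, -0.00022421, -0.00083927,
       -0.00018135]), 'effort': array([-1.08356835e-03, -3.96827209e+01, -3.03860736e+01, -3.57224353e-04,
        9.60360310e-03, -1.36487540e-05]), 'ee_pos': array([248.03820459, 572.84256543, 254.96514598]), 'ee_rot': array([ 2.02967295e-01,  9.79184790e-01, -1.13113436e-03, -3.81187862e-04]), 'contact_force': array([ 0.10798183, -0.63324097,  0.36673033]), 'wrist_torque': array([ 0.02622974, -0.02658285, -0.04173162]), 'grip_width': 85.12587045742869}
top [ 282.39523671 -132.95493311 1327.3650206 ] [-0.05363034  0.04026844  0.71352652 -0.69741103] 439.1464567171611 253.96414951072452 190.45813028636343 ['img', 'range_z', 'fx', 'fy', 'cx', 'cy', 'eye', 'orientation']
gauge [(0.93, array([ 554., -428.,   44.]), array([360., 155.])), (0.87, array([ 482., -272.,   72.]), array([310., 178.])), (0.86, array([ 290., -420.,   45.]), array([363., 244.])), (0.8, 
[... 724 characters left out ...]
']
gauge [(0.9, array([ 555., -431.,   47.]), array([330., 324.])), (0.78, array([ 486., -279.,   76.]), array([278., 257.])), (0.71, array([ 421., -426.,   40.]), array([261., 335.])), (0.71, array([ 288., -423.,   46.]), array([191., 344.]))]
gauge_grip [(0.89, array([ 419., -425.,   97.]), array([261., 320.])), (0.85, array([ 290., -429.,   98.]), array([190., 334.])), (0.82, array([ 317., -259.,   99.]), array([196., 254.])), (0.72, array([ 482., -279.,  129.]), array([278., 241.]))]
pot_rim []
rack [(0.68, array([ 489., -284.,    0.]), array([278., 279.]))]
tip_l [(0.49, array([ 487., -277.,   76.]), array([278., 256.]))]
tip_r [(0.49, array([ 487., -277.,   76.]), array([278., 256.]))]
```

```bash
cd pics; python3 -c "
import cv2,numpy as np
a=cv2.imread('top0.png');b=cv2.imread('side0.png')
cv2.imwrite('m1.png',np.vstack([cv2.resize(a[90:290,130:400],None,fx=1.48,fy=1.48),np.zeros((0,399,3),np.uint8)]) if 0 else np.hstack([cv2.resize(a[80:300,150:420],(400,326)),cv2.resize(b[120:384,100:424],(400,326))]))"
```

```text
(no output)
```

View pics/m1.png

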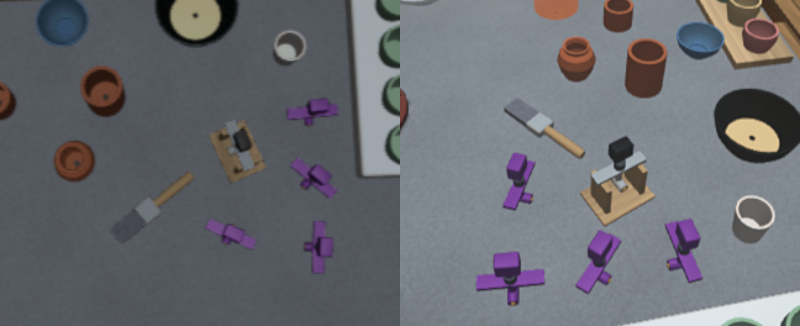

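Candidates: the steel gauge hangs in the rack at top px (310,178). The purple look-alikes are at (360,155), (363,200), (305,238) and (363,244). The tall pot is at top px (218,140), the bellied one at (200,188), and the low one near (150,148). I choose the steel gauge and the pot at (218,140), and measure both next.

```bash
python3 - <<'E'
from h import *
for n in('top','side'):
    c=cam(n); P,u,v=cloud(c)
    r=np.hypot(P[:,0]-603,P[:,1]+8)
    s=P[(r<60)&(P[:,2]>80)]; print(n,'rim z',np.percentile(s[:,2],[5,50,95]).round(1),len(s))
    s=s[s[:,2]>np.median(s[:,2])-8]
    if n=='top':
        (cx,cy),rad=cv2.minEnclosingCircle(s[:,:2].astype(np.float32)); print('rim',cx,cy,rad, 'bbox',s.min(0),s.max(0))
    g=P[np.hypot(P[:,0]-484,P[:,1]+277)<75]
    for lo,hi in((68,95),(95,160),(4,25)):
        q=g[(g[:,2]>lo)&(g[:,2]<hi)]
        rc=cv2.minAreaRect(q[:,:2].astype(np.float32)); e=np.linalg.eigh(np.cov(q[:,:2].T))
        print(lo,hi,len(q),'rect',np.round(rc[0],1),np.round(rc[1],1),round(rc[2],1),'mean',q.mean(0).round(1),'axis',np.degrees(np.arctan2(e[1][1,1],e[1][0,1])).round(1),np.percentile(q[:,2],[10,50,90]).round(1))
    if n=='top':
        x,y=px(c,(484,-277,100)); x,y=int(x),int(y)
        im=cv2.resize(c['img'][y-30:y+30,x-30:x+30,::-1],(400,400),interpolation=cv2.INTER_CUBIC)
    else:
        x,y=px(c,(484,-277,80)); x,y=int(x),int(y)
        cv2.imwrite('pics/g.png',np.hstack([im,cv2.resize(c['img'][y-40:y+40,x-40:x+40,::-1],(400,400),interpolation=cv2.INTER_CUBIC)]))
E
```

```text
top rim z [ 83.1  99.1 103.7] 300
rim 602.1909790039062 -10.354585647583008 41.2335205078125 bbox [561.56946911 -48.93707151  91.20266596] [643.06856713  29.23958051 107.11166664]
68 95 261 rect [ 484.2 -277.8] [100.6  49.8] 22.9 mean [ 480.2 -275.4   80.6] axis -157.6 [74.1 81.2 85.9]
95 160 137 rect [ 482.6 -275.1] [35.8 25.1] 20.4 mean [ 480.8 -273.5  139.7] axis -160.6 [130.  141.5 145.6]
4 25 527 rect [ 479.9 -275.6] [146.3 137.5] 59.2 mean [ 474.4 -274.1    8.1] axis -141.9 [ 4.7  7.7 11.8]
side rim z [ 81.8  95.2 101.6] 512
68 95 549 rect [ 484.7 -283.4] [99.9 50.4] 22.3 mean [ 481.7 -286.8   81.1] axis -160.5 [74.3 82.6 84.9]
95 160 353 rect [ 483.4 -279.9] [36.  25.6] 20.0 mean [ 482.2 -285.1  132.6] axis -168.8 [116.  138.7 144.1]
4 25 1019 rect [ 489.7 -294. ] [128.5  90.8] 13.1 mean [ 481.7 -298.     9.2] axis -170.6 [ 6.2  8.3 13.9]
```

View pics/g.png

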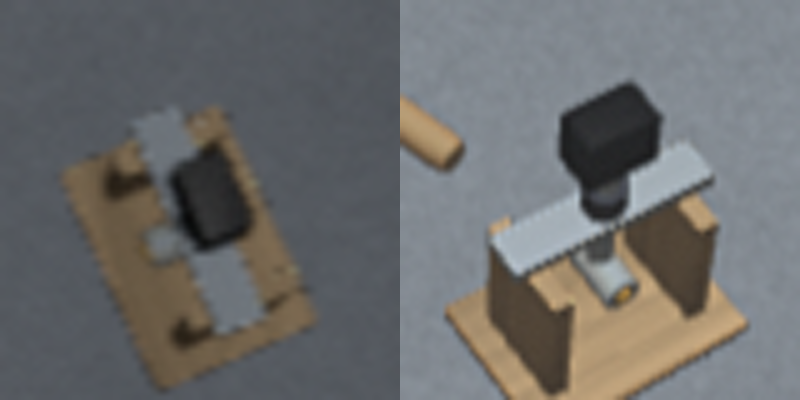

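The crop shows the steel gauge in the wooden rack: black knob, bar across both boards, yaw about 22°. So the choice holds. Next I compute the move to a hover above it.

```bash
cat >> h.py <<'E'
def tgt(p,yaw_y):  # tool down, tool y axis at world yaw (deg)
    a=np.radians(yaw_y); y=np.array([np.cos(a),np.sin(a),0]); z=np.array([0,0,-1.]); return np.array(p,float),R.from_matrix(np.c_[np.cross(y,z),y,z])
def move(p,yaw_y=-68):
    s=status.read_state(); r=R.from_quat(s['ee_rot']); P,Q=tgt(p,yaw_y)
    print('t',round(s['t'],2),'at',s['ee_pos'].round(1),'F',s['contact_force'].round(1),'w',round(s['grip_width'],1),'q',s['joint_positions'].round(2))
    print('shift cm',(r.inv().apply(P-s['ee_pos'])/10).round(2),'turn',(r.inv()*Q).as_rotvec().round(4))
E
python3 -c "
from h import *
move((483.5,-278.5,255))"
```

```text
t 0.8 at [248.4 573.5 256.3] F [-0.5 -0.3  0.3] w 85.3 q [ 1.05  0.22  1.61 -0.    1.31 -0.11]
shift cm [-55.44 -68.84   0.13] turn [ 1.0000e-04 -1.0000e-04  2.3488e+00]
```

Call:
send_rows([
  [[-11,-13.8,0,0,0,0.47,6],[-22,-27.6,0,0,0,0.94,6],[-33,-41.4,0,0,0,1.41,6],[-44,-55.2,0,0,0,1.88,6],[-55.4,-68.8,0.1,0,0,2.349,6]],
])

```text
t: 1.42
ee_pos: [330.7, 270.2, 256.5]
ee_rot: [0.626, 0.78, 0.001, 0.0]
contact_force: [0.3, -0.9, 0.2]
grip_width: 60.1
```

```bash
python3 -c "
from h import *
move((483.5,-278.5,255))"
```

```text
t 1.43 at [330.7 270.2 256.5] F [ 0.3 -0.9  0.2] w 60.1 q [ 0.52 -0.23  2.06 -0.    1.31  0.3 ]
shift cm [-56.88   2.98   0.15] turn [ 1.200e-03 -1.000e-03  1.406e+00]
```

Call:
send_rows([
  [[-56.9,3,0.15,0,0,1.406,6],[-56.9,3,0.15,0,0,1.406,6],[-56.9,3,0.15,0,0,1.406,6],[-56.9,3,0.15,0,0,1.406,6],[-56.9,3,0.15,0,0,1.406,6]],
])

```text
t: 2.05
ee_pos: [416.3, -30.7, 256.0]
ee_rot: [0.911, 0.413, 0.001, 0.0]
contact_force: [0.9, -0.3, 0.1]
grip_width: 60.1
```

```bash
python3 -c "
from h import *
move((483.5,-278.5,255))"
```

```text
t 2.05 at [416.3 -30.7 256. ] F [ 0.9 -0.3  0.1] w 60.1 q [-0.24 -0.25  2.08  0.    1.32  0.48]
shift cm [-14.21  21.39   0.11] turn [ 0.0013 -0.0016  0.4672]
```

Call:
send_rows([
  [[-14.2,21.4,0.1,0,0,0.467,6],[-14.2,21.4,0.1,0,0,0.467,6],[-14.2,21.4,0.1,0,0,0.467,6],[-14.2,21.4,0.1,0,0,0.467,6],[-14.2,21.4,0.1,0,0,0.467,6]],
])

```text
t: 2.68
ee_pos: [485.4, -279.9, 254.3]
ee_rot: [0.981, 0.192, 0.0, 0.001]
contact_force: [0.6, 1.1, -0.8]
grip_width: 59.8
```

```bash
python3 -c "
from h import *
c=cam('wrist','w1.png'); print(c['eye'])
for t in('gauge','gauge_grip','rack'): print(t,[(round(d['score'],2),toworld(c,d['location']).round(1)) for d in spot_point('wrist',t)][:3])
P,u,v=cloud(c); g=P[np.hypot(P[:,0]-484,P[:,1]+279)<75]
for lo,hi in((137,150),(76,92),(66,92)):
    q=g[(g[:,2]>lo)&(g[:,2]<hi)]
    if len(q)<5: print(len(q));continue
    rc=cv2.minAreaRect(q[:,:2].astype(np.float32)); print(lo,hi,len(q),rc,np.percentile(q[:,2],[10,50,90]))
move((483.5,-278.5,134))"
```

```text
[ 560.03783831 -248.28147333  371.6791561 ]
gauge [(0.96, array([ 307.7, -255.6,   42.1])), (0.88, array([ 279.4, -426. ,   46.1])), (0.75, array([ 417.6, -424.5,   44.3]))]
gauge_grip [(0.83, array([ 481.3, -275.9,  128.7])), (0.69, array([ 544.1, -422.3,   98.4])), (0.66, array([ 308.9, -256.3,   98.7]))]
rack [(0.94, array([ 483.9, -278. ,   -0.6]))]
137 150 999 ((482.3581848144531, -277.0111389160156), (35.578697204589844, 23.873092651367188), 21.321931838989258) [141.2010837  142.68037823 143.59056049]
76 92 894 ((482.8501281738281, -279.6111145019531), (99.71366882324219, 48.136592864990234), 20.06475067138672) [81.77655876 82.85043255 83.78198882]
66 92 1282 ((483.39971923828125, -281.0005798339844), (100.04647827148438, 49.894142150878906), 21.75018310546875) [74.25530565 82.42051978 83.66110841]
t 2.88 at [ 484.6 -274.8  254.1] F [0.1 0.  0.5] w 59.8 q [-0.64  0.08  1.78  0.    1.29  0.54]
shift cm [-0.24  0.32 12.01] turn [-0.0013  0.0002  0.0075]
```

View pics/w1.png

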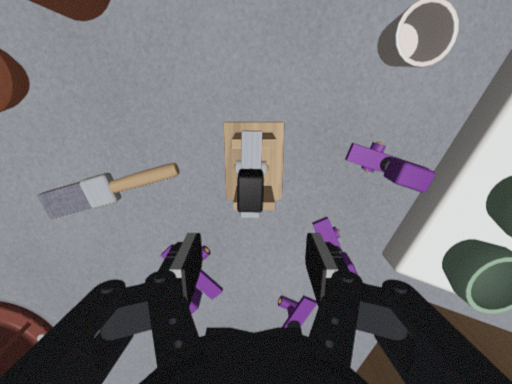

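The wrist view shows the knob upright at px (250,190), with the bar across both boards and the jaws straddling it symmetrically along the gauge's y. The knob centre is near (482.5,-277.5).

```bash
python3 -c "
from h import *
move((482.6,-277.5,134))
import time; c=cam('wrist')
move((482.6,-277.5,134),-68.3)"
```

```text
t 2.88 at [ 484.6 -274.8  254.1] F [0.1 0.  0.5] w 59.8 q [-0.64  0.08  1.78  0.    1.29  0.54]
shift cm [-0.29  0.19 12.01] turn [-0.0013  0.0002  0.0075]
t 2.92 at [ 484.6 -274.5  254.3] F [ 0.4  0.1 -0.5] w 60.2 q [-0.64  0.07  1.78  0.    1.29  0.54]
shift cm [-0.3   0.21 12.03] turn [-0.0009  0.0001  0.0133]
```

Call:
send_rows([
  [[-0.15,0.1,2,0,0,0.01,6],[-0.3,0.2,4,0,0,0.01,6],[-0.3,0.2,6,0,0,0.01,6],[-0.3,0.2,7,0,0,0.01,6],[-0.3,0.2,7,0,0,0.01,6]],
])

```text
t: 3.55
ee_pos: [482.1, -277.8, 182.9]
ee_rot: [0.982, 0.19, -0.001, -0.001]
contact_force: [-0.1, -0.2, -0.3]
grip_width: 59.9
```

```bash
python3 -c "
from h import *
move((482.6,-277.5,134),-68.3)"
```

```text
t 3.55 at [ 482.1 -277.8  182.9] F [-0.1 -0.2 -0.3] w 59.9 q [-0.65  0.15  1.84 -0.    1.16  0.54]
shift cm [ 0.06 -0.    4.89] turn [-0.0024  0.0015  0.0027]
```

Call:
send_rows([
  [[0.05,0,2,0,0,0,6],[0.05,0,4,0,0,0,6],[0.05,0,4.9,0,0,0,6],[0.05,0,4.9,0,0,0,6],[0.05,0,4.9,0,0,0,4]],
], force=60)

```text
t: 4.18
ee_pos: [484.1, -279.3, 136.5]
ee_rot: [0.982, 0.189, 0.001, 0.001]
contact_force: [0.6, 0.3, -1.0]
grip_width: 43.3
```

Call:
send_rows([
  [[0,0,0,0,0,0,3.2],[0,0,0,0,0,0,1],[0,0,0,0,0,0,1],[0,0,0,0,0,0,1],[0,0,0,0,0,0,1]],
], force=60)

```text
t: 4.8
ee_pos: [483.7, -278.8, 136.3]
ee_rot: [0.982, 0.189, 0.0, 0.0]
contact_force: [-1.0, 2.7, 5.9]
grip_width: 23.2
```

```bash
python3 -c "
from h import *
move((482.6,-277.5,234),-68.3)"
```

```text
t 4.8 at [ 483.7 -278.8  136.3] F [-1.   2.7  5.9] w 23.2 q [-0.65  0.21  1.86  0.    1.07  0.54]
shift cm [-0.05 -0.16 -9.77] turn [ 0.0003 -0.0006  0.0022]
```

Call:
send_rows([
  [[0,0,-1,0,0,0,1],[0,0,-3,0,0,0,1],[0,0,-6,0,0,0,1],[0,0,-9,0,0,0,1],[0,0,-12,0,0,0,1]],
])

```text
t: 5.42
ee_pos: [482.8, -278.6, 255.4]
ee_rot: [0.982, 0.189, -0.001, -0.0]
contact_force: [0.2, 0.7, -3.4]
grip_width: 23.0
```

```bash
python3 -c "
from h import *
c=cam('wrist'); d=cam('side')
x,y=px(d,(484,-279,220));x=int(x);y=int(y)
cv2.imwrite('pics/l.png',np.hstack([cv2.resize(d['img'][max(y-60,0):y+60,x-60:x+60,::-1],(384,384),interpolation=2),cv2.resize(c['img'][:,:,::-1],(400,384))]))
P,u,v=cloud(c)
r=np.hypot(P[:,0]-602,P[:,1]+10);s=P[(r<55)&(P[:,2]>94)&(P[:,2]<108)];print(len(s))
if len(s)>20: print(cv2.minEnclosingCircle(s[:,:2].astype(np.float32)),np.median(s[:,2]))
move((602,-10.5,256),-68.3)"
```

```text
0
t 5.53 at [ 485.2 -280.4  259.2] F [ 1.1 -1.6 -2.8] w 23.2 q [-0.65  0.07  1.77 -0.    1.29  0.54]
shift cm [ 20.87 -20.72   0.26] turn [ 0.0071 -0.004   0.002 ]
```

View pics/l.png

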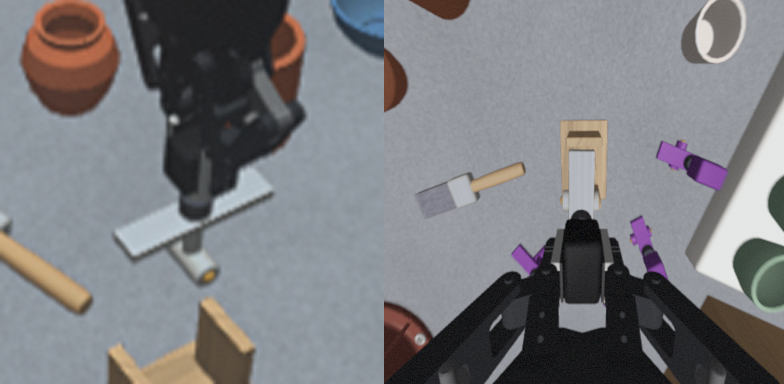

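The gauge hangs upright in the grip at left px (195,210), its knob still up, clear of the rack. I go to the pot.

Call:
send_rows([
  [[2,-2,0,0,0,0,1],[6,-6,0,0,0,0,1],[10,-10,0,0,0,0,1],[14,-14,0.2,0,0,0,1],[17,-17,0.2,0,0,0,1]],
])

```text
t: 6.15
ee_pos: [577.4, -55.4, 250.7]
ee_rot: [0.982, 0.19, -0.002, -0.001]
contact_force: [-0.9, -0.5, -3.1]
grip_width: 22.7
```

Call:
send_rows([
  [[2.5,-2.5,0,0,0,0,1],[3.7,-3.6,0,0,0,0,1],[3.9,-3.7,0,0,0,0,1],[3.9,-3.7,0,0,0,0,1],[3.9,-3.7,0,0,0,0,1]],
])

```text
t: 6.78
ee_pos: [600.2, -10.3, 253.2]
ee_rot: [0.982, 0.188, -0.0, 0.0]
contact_force: [0.3, -0.5, -3.1]
grip_width: 22.8
```

```bash
python3 -c "
from h import *
c=cam('wrist','w2.png'); d=cam('side'); e=cam('top')
x,y=px(d,(602,-10,140));x=int(x);y=int(y)
cv2.imwrite('pics/p.png',np.hstack([cv2.resize(d['img'][max(y-60,0):y+60,x-60:x+60,::-1],(384,384),interpolation=2),cv2.resize(c['img'][:,:,::-1],(400,384))]))
for n,k in(('wrist',c),('side',d),('top',e)):
  P,u,v=cloud(k)
  r=np.hypot(P[:,0]-602,P[:,1]+10);s=P[(r<55)&(P[:,2]>96)&(P[:,2]<105)];print(n,len(s))
  if len(s)>20: print(cv2.minEnclosingCircle(s[:,:2].astype(np.float32)),np.median(s[:,2]),s.min(0),s.max(0))
  print([(round(q['score'],2),toworld(k,q['location']).round(1)) for q in spot_point(n,'pot_rim')][:2],[(round(q['score'],2),toworld(k,q['location']).round(1)) for q in spot_point(n,'gauge')if q['score']>.3 and toworld(k,q['location'])[1]>-100][:3])
move((602,-10.5,256),-68.3)"
```

```text
wrist 1245
((601.80908203125, -12.252041816711426), 40.7508430480957) 99.73151953094873 [568.785807   -53.0026534   96.08224749] [642.17455302  28.2108785  101.79971216]
[] [(0.59, array([599.8,  -5.7, 193.4]))]
side 238
((602.746826171875, -15.509527206420898), 41.83095932006836) 99.67845944752287 [562.52512515 -57.00542931  96.1373692 ] [643.41788798  25.81354611 102.98362674]
[(0.78, array([600.6, -12.3, 104.3]))] [(0.69, array([600.1,  -9.9, 189.2]))]
top 113
((601.604736328125, -12.838409423828125), 40.03905487060547) 99.90180467123696 [562.4362321  -49.09461723  96.23666731] [6.39311955e+02 6.25682455e-01 1.04882382e+02]
[(0.86, array([601.9,  -9.8, 105.3]))] [(0.61, array([600.4,  -2.3, 188.7]))]
t 7.22 at [600.5  -9.  253.4] F [-0.3  0.3 -2.2] w 23.3 q [-0.13  0.17  1.68 -0.    1.3   1.06]
shift cm [ 0.09  0.19 -0.26] turn [ 0.0001 -0.      0.0019]
```

View pics/p.png

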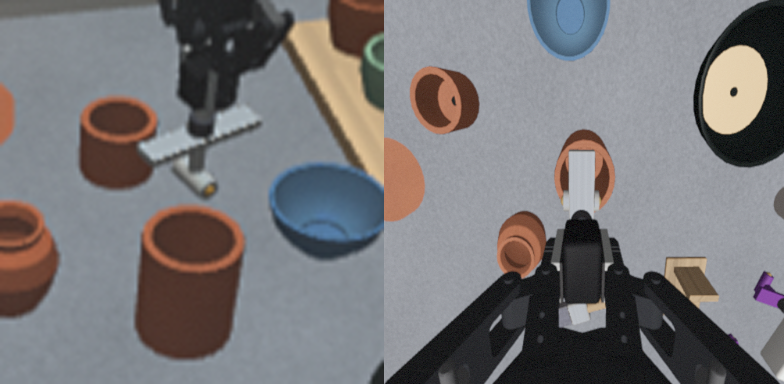

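Call:
send_rows([
  [[0.05,0.2,1.5,0,0,0,1],[0.15,0.4,3.5,0,0,0,1],[0.15,0.4,4,0,0,0,1],[0.15,0.4,4,0,0,0,1],[0.15,0.4,4,0,0,0,1]],
])

```text
t: 7.85
ee_pos: [603.8, -12.1, 213.8]
ee_rot: [0.982, 0.189, 0.0, 0.0]
contact_force: [0.6, 0.5, -2.5]
grip_width: 22.9
```

```bash
python3 -c "
from h import *
move((602,-12.5,165),-68.3)"
```

```text
t 7.85 at [603.8 -12.1 213.8] F [ 0.6  0.5 -2.5] w 22.9 q [-0.14  0.21  1.7   0.    1.23  1.05]
shift cm [-0.18 -0.03  4.88] turn [ 0.0004 -0.0008  0.0021]
```

Call:
send_rows([
  [[-0.1,0,1,0,0,0,1],[-0.1,0,2.2,0,0,0,1],[-0.1,0,3.4,0,0,0,1],[-0.1,0,4.6,0,0,0,1],[-0.1,0,4.6,0,0,0,1]],
])

```text
t: 8.48
ee_pos: [601.1, -12.3, 165.2]
ee_rot: [0.982, 0.189, -0.002, -0.001]
contact_force: [0.1, 0.5, -2.3]
grip_width: 22.7
```

```bash
python3 -c "
from h import *
c=cam('wrist')
move((602,-12.5,145),-68.3)"
```

```text
t 8.53 at [601.8 -12.4 166.3] F [ 0.4 -0.1 -2.8] w 23.2 q [-0.14  0.26  1.74 -0.    1.14  1.05]
shift cm [0.02 0.02 2.13] turn [-0.001   0.0017  0.0021]
```

Call:
send_rows([
  [[0,0,0.2,0,0,0,1],[0,0,0.4,0,0,0,1],[0,0,0.6,0,0,0,1],[0,0,0.8,0,0,0,1],[0,0,0.8,0,0,0,1]],
], force=80)

```text
t: 9.15
ee_pos: [602.8, -12.5, 161.3]
ee_rot: [0.982, 0.189, 0.0, 0.0]
contact_force: [-3.4, 0.5, 5.6]
grip_width: 22.7
```

Call:
send_rows([
  [[0,0,0.3,0,0,0,1],[0,0,0.6,0,0,0,1],[0,0,0.9,0,0,0,1],[0,0,1.1,0,0,0,1],[0,0,1.1,0,0,0,1]],
])

```text
t: 9.78
ee_pos: [602.9, -12.4, 151.3]
ee_rot: [0.982, 0.189, 0.0, 0.0]
contact_force: [-5.2, 0.1, 9.5]
grip_width: 23.1
```

```bash
python3 -c "
from h import *
move((602,-12.5,145),-68.3)"
```

```text
t 9.78 at [602.9 -12.4 151.3] F [-5.2  0.1  9.5] w 23.1 q [-0.14  0.28  1.75 -0.    1.11  1.05]
shift cm [-0.09 -0.03  0.63] turn [ 0.0004 -0.0006  0.0022]
```

Call:
send_rows([
  [[0,0,0.2,0,0,0,1],[0,0,0.4,0,0,0,1],[0,0,0.5,0,0,0,1],[0,0,0.5,0,0,0,1],[0,0,0.5,0,0,0,1]],
])

```text
t: 10.4
ee_pos: [603.0, -12.4, 146.7]
ee_rot: [0.982, 0.189, 0.0, 0.0]
contact_force: [-5.7, 0.6, 10.6]
grip_width: 22.9
```

Call:
send_rows([
  [[0,0,0.15,0,0,0,1],[0,0,0.3,0,0,0,1],[0,0,0.3,0,0,0,1]],
])

```text
t: 10.78
ee_pos: [603.3, -12.4, 145.5]
ee_rot: [0.982, 0.189, 0.0, 0.0]
contact_force: [-8.4, 2.5, 17.7]
grip_width: 22.9
```

```bash
python3 -c "
from h import *
move((602,-12.5,145),-68.3)"
```

```text
t 10.78 at [603.3 -12.4 145.5] F [-8.4  2.5 17.7] w 22.9 q [-0.14  0.29  1.75 -0.    1.1   1.05]
shift cm [-0.12 -0.04  0.05] turn [ 0.0004 -0.0006  0.0024]
```

Call:
send_rows([
  [[0,0,0.15,0,0,0,1],[0,0,0.3,0,0,0,1],[0,0,0.3,0,0,0,1]],
])

```text
t: 11.15
ee_pos: [603.7, -12.4, 145.4]
ee_rot: [0.982, 0.19, 0.0, 0.0]
contact_force: [-14.1, 2.7, 29.3]
grip_width: 22.7
```

```bash
python3 -c "
from h import *
d=cam('side')
x,y=px(d,(602,-10,100));x=int(x);y=int(y)
cv2.imwrite('pics/q.png',cv2.resize(d['img'][max(y-50,0):y+50,x-50:x+50,::-1],(400,400),interpolation=2))
P,u,v=cloud(d); r=np.hypot(P[:,0]-602,P[:,1]+12); s=P[(r<52)&(P[:,2]>103)&(P[:,2]<112)&(P[:,1]<0)]; print('bar top z',np.median(s[:,2]),len(s))
move((602,-12.5,145),-68.3)"
```

```text
bar top z 108.20807300005481 195
t 11.2 at [603.7 -12.4 145.4] F [-13.8   1.7  29.7] w 23.1 q [-0.14  0.29  1.75 -0.    1.1   1.05]
shift cm [-0.16 -0.05  0.04] turn [ 0.0007 -0.0009  0.0027]
```

View pics/q.png

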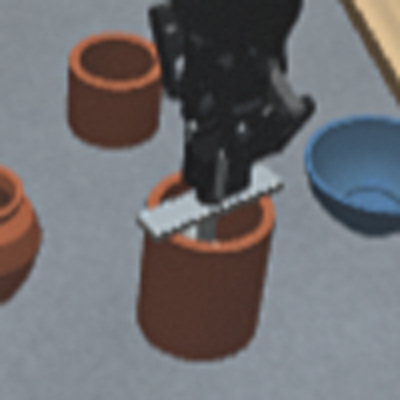

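The bar rests flat on the rim (px 210,205; bar top at 108 mm), and the force rose to a hard stop with the knob 16 mm down. I draw the gauge up slowly.

Call:
send_rows([
  [[0,0,-0.4,0,0,0,1],[0,0,-0.8,0,0,0,1],[0,0,-1.3,0,0,0,1],[0,0,-1.8,0,0,0,1],[0,0,-2.3,0,0,0,1]],
])

```text
t: 11.82
ee_pos: [602.2, -12.6, 160.0]
ee_rot: [0.982, 0.189, -0.0, -0.0]
contact_force: [0.9, -0.6, -4.1]
grip_width: 22.9
```

Call:
send_rows([
  [[0,0,-0.6,0,0,0,1],[0,0,-1.2,0,0,0,1],[0,0,-1.9,0,0,0,1],[0,0,-2.7,0,0,0,1],[0,0,-3.5,0,0,0,1]],
])

```text
t: 12.45
ee_pos: [602.6, -12.4, 196.3]
ee_rot: [0.982, 0.189, 0.0, 0.0]
contact_force: [0.5, 0.1, -2.6]
grip_width: 23.0
```

Call:
send_rows([
  [[0,0,-1,0,0,0,1],[0,0,-2,0,0,0,1],[0,0,-3.5,0,0,0,1],[0,0,-5,0,0,0,1],[0,0,-5.5,0,0,0,1]],
])

```text
t: 13.08
ee_pos: [603.4, -12.6, 252.6]
ee_rot: [0.982, 0.189, 0.002, 0.001]
contact_force: [1.0, -0.9, -2.7]
grip_width: 22.9
```

```bash
python3 -c "
from h import *
d=cam('side');c=cam('wrist')
x,y=px(d,(602,-10,170));x=int(x);y=int(y)
cv2.imwrite('pics/r.png',np.hstack([cv2.resize(d['img'][max(y-50,0):y+50,x-50:x+50,::-1],(400,400),interpolation=2),cv2.resize(c['img'][130:330,150:350,::-1],(400,400))]))
P,u,v=cloud(c); r=np.hypot(P[:,0]-602,P[:,1]+10);s=P[(r<55)&(P[:,2]>96)&(P[:,2]<105)]; print(len(s),cv2.minEnclosingCircle(s[:,:2].astype(np.float32)))
P,u,v=cloud(d); r=np.hypot(P[:,0]-602,P[:,1]+10);s=P[(r<60)&(P[:,2]>140)&(P[:,2]<240)]; b,_=np.histogram(s[:,2],np.arange(140,240,4)); print(b)
move((483.2,-278.3,256),-68.3)"
```

```text
1208 ((601.6300048828125, -12.391620635986328), 40.79518127441406)
[  0   0   0   0   0   0   1  19  30  45  24   9   6   7   5   3   4  48
 151  62   8   2   8  21]
t 13.18 at [603.  -12.5 251.6] F [ 0.2  0.1 -2.3] w 22.9 q [-0.14  0.17  1.67  0.    1.29  1.05]
shift cm [-21.    20.22  -0.45] turn [ 0.001  -0.0018  0.0021]
```

View pics/r.png

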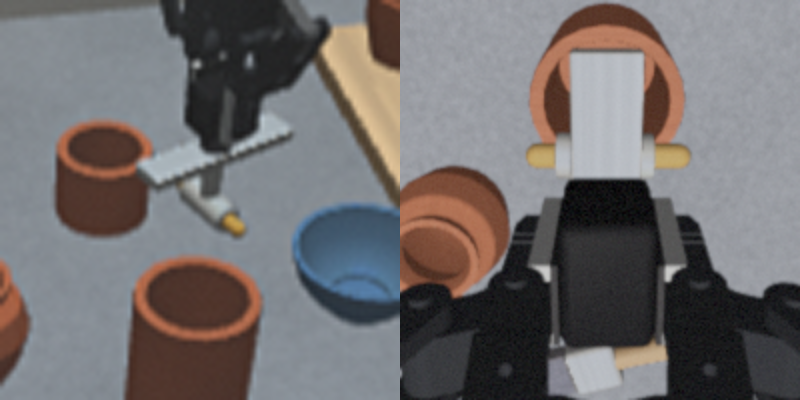

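The plungers are out evenly (right px 540 and 680, about 14 mm of brass each side), the bar is level, the knob is still down and the pot hasn't moved. I return to the rack.

Call:
send_rows([
  [[-2,2,0,0,0,0,1],[-6,6,-0.2,0,0,0,1],[-10,10,-0.4,0,0,0,1],[-14,14,-0.4,0,0,0,1],[-17,17,-0.4,0,0,0,1]],
])

```text
t: 13.8
ee_pos: [506.3, -235.2, 253.7]
ee_rot: [0.982, 0.189, -0.001, -0.0]
contact_force: [-0.4, 0.1, -3.2]
grip_width: 23.4
```

Call:
send_rows([
  [[-2.4,2,0,0,0,0,1],[-3.7,3,0,0,0,0,1],[-4,3.2,0,0,0,0,1],[-4,3.2,0,0,0,0,1],[-4,3.2,0,0,0,0,1]],
])

```text
t: 14.42
ee_pos: [483.1, -277.0, 254.3]
ee_rot: [0.982, 0.19, 0.0, -0.0]
contact_force: [0.6, -0.5, -3.7]
grip_width: 23.0
```

```bash
python3 -c "
from h import *
c=cam('wrist');cam('wrist')
P,u,v=cloud(c); g=P[(np.hypot(P[:,0]-484,P[:,1]+279)<90)&(P[:,2]>60)&(P[:,2]<80)]; print(len(g)); 
if len(g)>20: print(cv2.minAreaRect(g[:,:2].astype(np.float32)))
print([(round(d['score'],2),toworld(c,d['location']).round(1)) for d in spot_point('wrist','rack')][:1])
move((483.3,-278.4,130),-68.3)"
```

```text
496
((486.1666564941406, -279.42425537109375), (74.35420989990234, 49.68461608886719), 21.922489166259766)
[(0.75, array([ 482.6, -281.7,   -4.4]))]
t 14.57 at [ 483.  -277.3  254.4] F [-0.5  0.6 -2.4] w 22.9 q [-0.65  0.07  1.78  0.    1.29  0.54]
shift cm [-1.000e-02  1.100e-01  1.244e+01] turn [-0.     -0.0001  0.0034]
```

Call:
send_rows([
  [[0,0.1,2,0,0,0,1],[0,0.1,4,0,0,0,1],[0,0.1,6,0,0,0,1],[0,0.1,8,0,0,0,1],[0,0.1,9,0,0,0,1]],
])

```text
t: 15.2
ee_pos: [481.6, -277.9, 161.5]
ee_rot: [0.982, 0.189, -0.001, -0.002]
contact_force: [-0.9, -0.3, -3.1]
grip_width: 23.2
```

Call:
send_rows([
  [[0,0,1.5,0,0,0,1],[0,0,3,0,0,0,1],[0,0,3.6,0,0,0,1],[0,0,3.6,0,0,0,1],[0,0,3.6,0,0,0,1]],
])

```text
t: 15.82
ee_pos: [483.4, -279.4, 129.1]
ee_rot: [0.982, 0.189, 0.0, 0.001]
contact_force: [0.3, -0.1, -2.2]
grip_width: 23.0
```

```bash
python3 -c "
from h import *
move((483.3,-278.4,120.4),-68.3)"
```

```text
t 15.82 at [ 483.4 -279.4  129.1] F [ 0.3 -0.1 -2.2] w 23.0 q [-0.65  0.22  1.87  0.    1.05  0.54]
shift cm [ 0.02 -0.1   0.87] turn [ 0.0012 -0.0008  0.002 ]
```

Call:
send_rows([
  [[0,0,0.3,0,0,0,1],[0,0,0.6,0,0,0,1],[0,0,0.8,0,0,0,1],[0,0,0.8,0,0,0,1],[0,0,0.8,0,0,0,1]],
])

```text
t: 16.45
ee_pos: [482.9, -279.0, 120.6]
ee_rot: [0.982, 0.189, -0.0, -0.0]
contact_force: [-1.2, 0.8, -0.6]
grip_width: 22.9
```

Call:
send_rows([
  [[0,0,0.1,0,0,0,1],[0,0,0.1,0,0,0,1]],
])

```text
t: 16.7
ee_pos: [483.0, -279.0, 120.5]
ee_rot: [0.982, 0.189, -0.0, -0.0]
contact_force: [-3.3, 2.2, 5.6]
grip_width: 22.6
```

The bar now bears on both boards. I release it, opening the jaws only moderately.

Call:
send_rows([
  [[0,0,0,0,0,0,3],[0,0,0,0,0,0,4.5],[0,0,0,0,0,0,5.5],[0,0,0,0,0,0,5.5],[0,0,0,0,0,0,5.5]],
])

```text
t: 17.32
ee_pos: [483.0, -279.0, 119.3]
ee_rot: [0.982, 0.189, 0.0, 0.0]
contact_force: [-0.3, -0.9, -0.0]
grip_width: 54.9
```

Call:
send_rows([
  [[0,0,-2,0,0,0,5.5],[0,0,-5,0,0,0,5.5],[0,0,-8,0,0,0,5.5],[0,0,-12,0,0,0,5.5],[0,0,-14,0,0,0,5.5]],
])

```text
t: 17.95
ee_pos: [483.8, -279.7, 262.1]
ee_rot: [0.982, 0.189, 0.001, 0.002]
contact_force: [-0.9, 0.8, 0.5]
grip_width: 55.3
```

```bash
python3 -c "
from h import *
d=cam('side');c=cam('wrist'); c=cam('wrist')
x,y=px(d,(484,-279,80));x=int(x);y=int(y)
cv2.imwrite('pics/s.png',np.hstack([cv2.resize(d['img'][max(y-45,0):y+45,x-45:x+45,::-1],(400,400),interpolation=2),cv2.resize(c['img'][80:280,150:350,::-1],(400,400))]))
P,u,v=cloud(c); g=P[np.hypot(P[:,0]-484,P[:,1]+279)<75]
for lo,hi in((120,150),(66,92)):
    q=g[(g[:,2]>lo)&(g[:,2]<hi)]; print(lo,len(q),cv2.minAreaRect(q[:,:2].astype(np.float32)) if len(q)>5 else '',np.percentile(q[:,2],[10,50,90]))
print([(round(k['score'],2),toworld(c,k['location']).round(1)) for t in('tip_l','tip_r') for k in spot_point('wrist',t)][:4])
c=cam('top'); P,u,v=cloud(c); r=np.hypot(P[:,0]-602,P[:,1]+10);s=P[(r<60)&(P[:,2]>90)]; print('pot',cv2.minEnclosingCircle(s[:,:2].astype(np.float32)))
move((483,-279,260),-68.3)"
```

```text
120 852 ((481.85479736328125, -278.2391357421875), (35.3784294128418, 23.988969802856445), 21.3856143951416) [125.13363201 126.65412193 127.69976542]
66 1306 ((482.2964172363281, -281.0218811035156), (99.88264465332031, 49.372314453125), 22.54262351989746) [74.19957832 82.4688025  83.62620806]
[(0.59, array([ 472.3, -249.3,   37.6])), (0.41, array([ 490.2, -310.2,   35. ])), (0.59, array([ 472.3, -249.3,   37.6])), (0.41, array([ 490.2, -310.2,   35. ]))]
pot ((602.04541015625, -10.485125541687012), 41.84661865234375)
t 18.25 at [ 481.9 -278.2  257.1] F [ 0.4  0.4 -0.8] w 54.8 q [-0.65  0.07  1.77 -0.    1.3   0.54]
shift cm [ 0.07  0.11 -0.29] turn [-0.0033  0.002   0.002 ]
```

View pics/s.png

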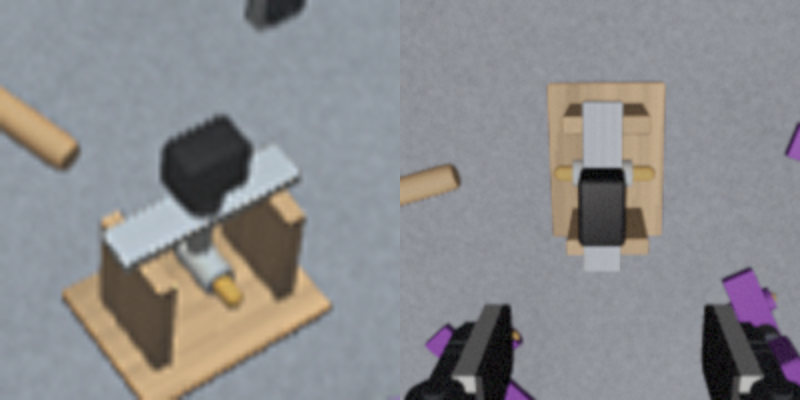

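The gauge hangs level across both boards with both plungers out. Its knob top is at 126.7 mm, compared with 142.7 mm at the start, so the knob is the full 16 mm down. The tips are about 63.5 mm apart by the network. I hand in.

```bash
python3 -c "
from h import *
print(workorder.hand_in())"
```

```text
the job is handed in; nothing more can be done
None
```

The job is done and handed in at about 18 s of the 48 s allowed. I took the gauge from the rack by its knob, lowered it closed into the tall pot until the bar sat on the rim, and pushed the knob down to its stop. I then drew the gauge straight up, hung it back in the rack and moved the gripper clear.

What the last checks showed:
- **Knob:** its top is 16 mm lower than at the start, so it is fully down.
- **Reading:** the tips measure about 63.5 mm apart, rough because each network point is only good to about 4 mm. That is inside the 59–74 mm range, and the nominal value is 66 mm.
- **Hanging:** the bar lies level across both boards, within a few millimetres of the middle.
- **Pot:** its rim centre is within about 1 mm of where it started, and it is standing.

The peak push was about 30 N vertical with 14 N sideways, well under the wrist limit. No check failed. The cameras disagreed by up to about 5 mm on the rim's y position, which stayed well within the fit. The hand-in gave no verdict.

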